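# Clear the weights off the chest and hold its lid on the balance for the stay

### The job

The lid of the plywood chest is to have its stay screwed on, but the two tins that weighed it down while its glue dried are still on it: set them down (not dropped) squarely on the big tin beside the chest, first the larger and then the smaller on top, centred and edges in line, and keep the lid shut until both are off and stacked. Then grip the lid's handle, swing the lid up to the point where it balances on its hinge, short of upright, without letting it go over backwards, and finish there, still gripping the handle and holding the lid still on its balance. Leave everything else on the table where it is.

Things in the scene. Friction and masses are not known exactly. Their poses are not given: they have to be found in the camera images.
- chest: Plywood chest, fixed: 160 deep (its x), 230 wide (its y), 75 high without the lid, walls 7. Origin: centre of its underside, on the table; x points from its front (handle, towards the robot) to the hinges at the back, z up. The shut lid's flat top is 105 above the table; two tins lie on its left and right halves (either way round), long sides roughly along x. All sizes in mm.
- lid (a joint): Angle of the chest's lid, an inverted tray 160 x 230, 30 mm deep, 0.34 kg. 0 = shut (start), grows as the front edge rises, 1.57 = upright, stop at 1.95. The hinge turns freely: let go, the lid falls shut or over backwards. Being 30 mm deep, it balances at 1.38 rad, 11 degrees short of upright.
- lid_hinge (a point): Middle of the lid's hinge line, which runs along the chest's y on its rear upper edge: 80 mm behind the chest's centre (+x), 75 mm above the table. Axes as the chest's.
- bow_handle: Origin: middle of the lid's bow handle: round steel bar 10 mm thick, 90 long, along the chest's y, its centre line 40 mm ahead of the lid's front face, a leg at each end. Turns with the lid: shut, 200 mm ahead of (chest -x) and 14 above the hinge line (89 above the table); at balance 24 ahead and 199 above it. The round bar can turn between gripping fingers.
- tin_base_mid (a point): Centre (half-way up) of the biggest tin, the foot of the column: closed rectangular tinplate box 104 x 74 mm (its x, y), 44 mm high, 0.6 kg, standing on the table to the left or right of the chest.
- tin_large_mid (a point): Centre (half-way up) of the larger of the two tins on the lid: closed rectangular tinplate box 92 x 62 mm (its x, y), 40 mm high, about 0.26 kg. z up.
- tin_small_mid (a point): Centre (half-way up) of the smaller tin on the lid: closed rectangular tinplate box 76 x 50 mm (its x, y), 34 mm high, about 0.17 kg. z up.
- screwdriver: Screwdriver, 170 mm, lying on the table; not part of the job. Origin at its underside.
- round_tin: Round flat tin, 60 mm across, 26 mm high; not part of the job. Origin at its underside.
- phone: Mobile phone, 75 x 152 x 9 mm; not part of the job. Origin at its underside.
- cup: Upturned white plastic cup, 75 mm across at its foot, 88 mm high; not part of the job. Origin at its underside.
- pen: Red ball pen, 150 mm long; not part of the job. Origin at its underside.
- window_frames: Little pile of laser-cut wooden window frames, about 54 x 46 x 10 mm; not part of the job. Origin at its underside.
- glue: Glue bottle, 42 mm across, 115 mm high, standing; not part of the job. Origin at its underside.

How it is judged:
By the outcome, as a careful person would: the job done as asked, in the order asked, and still so for the second after the job is handed in, while the arm keeps its last pose, push and grip.
It also fails if it takes over 72 s, if anything falls off the work surface, if the arm or the gripper's body presses on something with over 40 N, if the wrist force passes 120 N, or if a joint passes its speed limit or range.

### The arm

A 7-joint arm with a two-finger parallel gripper is mounted at the origin on the work surface. World frame = base frame: x ahead of the robot, y to its left, z up, the work surface at z = 0. Lengths are in m, angles in rad, forces in N, time in s.
With the tool pointing down it reaches from about 0.4 to 0.85 m from the base axis. Payload 10.4 kg.
Tool frame: the origin (TCP) lies at the very end of the fingers, on their centre line; the grasp point (between the pads) lies 19 mm behind it; z points along the fingers, y is the line along which they close (so a half turn about z gives the same grasp; the last joint's range is limited). The gripper opens to 85 mm and grips with 20 to 120 N. Pads are 22 mm wide; open, the fingers measure 114 mm over their backs; the gripper's body (76 mm by 85 mm) begins 54 mm behind the grasp point. The pads swing forward as they close: fully open they stand 13 mm farther back than shut.
Start: joints at [-1.238, 0.332, -0.065, 1.46, 0.022, 1.35, -0.088], TCP at [0.218, 0.586, 0.231] pointing down, gripper open.
Joint ranges: [-2.6, 2.6], [-0.5, 2.12], [-1.47, 1.34], [0.16, 2.42], [-1.27, 4.41], [0.06, 2.06], [-2.6, 2.6]. Speed limits (rad/s): [2.22, 2.22, 2.79, 2.79, 3.14, 3.14, 3.14].

### API

Orientations are given as a unit quaternion [x, y, z, w].
In Python, from workcell import * gives the robot as it stands.
- The arm moves only by the tool step_arm, never from a script. Its argument "commands" is one flat list of numbers, 7 for each row, row after row: the finger opening in mm, from 0 to 85.4, then the shift along the world's x, y, z as a fraction of full scale, then the turn, a rotation vector about the world's x, y, z as a fraction of full scale. A call has exactly 10 rows; each row is the pose to reach, as a shift and turn from the pose commanded when the call began, turning the shorter way round; what a row does not reach only later rows make up. Full scale, the value 1, is 0.6 m for a shift and pi rad for a turn. A row lasts 1/8 s, in which the tool goes at most 62.5 mm and 10.7 degrees, less where a joint would pass 70% of its speed; a pose out of reach is approached as far as the arm can. A call with a number of a shift or a turn outside -1 to 1 is refused whole. A call with a gripper value outside its range is refused whole. The fingers move at their own pace and stop on an object; "squeeze" is the grip in N (left out, the last holds). Time passes only in rows, so rows that repeat a pose let the fingers close, or fill a call up. It gives the time, the measured TCP pose, the force, the opening and the grip force at its end, in the units of the state.
- get_obs(): the state, without advancing time (a new reading comes with each control period).
- camera(name): name is "scene" or "top" or "wrist"; returns the picture (420x560x3 uint8, red, green, blue); there is no depth.
- camera_params(name): a dict with "mtx" (3x3 intrinsics, pixels), "extrinsics" (4x4, takes a point from world to camera coordinates); the wrist camera has in their place "tool_from_camera" (4x4, takes a point from camera to tool coordinates, whose origin is the TCP and whose axes are the flange's). Camera axes: x right, y down, z forward; pixel columns grow to the right and rows downward; lengths in m; the calibration is good to about 2 mm. A picture is of the moment at which its call begins: read the wrist's pose just before it. camera_params takes no time and is no camera call.
- hand_in(): hands the job in; it is judged then, once.
The state is a dict: "clock": time; "joint_pos": joint angles; "joint_velocities": joint speeds; "tau": joint torques, N m; "position": TCP position; "ee_rot": TCP orientation; "ft_force": force on the tool from outside, world axes, zero at the start; "torque": the same for the moment, N m; "grip_width": opening from 0.0 (shut) to 1.0 (fully open); "grasp_force": force on a finger pad.
Only numpy, scipy, OpenCV 4.12 (cv2) and the standard library are available. Lean on these libraries where they do the work, as an engineer would, in place of code of your own. Each camera call takes 0.05 s, during which the arm holds its last target. There are 200 camera calls.

## Working session

There is one attempt and no reset: what is moved stays moved. The work goes in short steps, Python scripts to look and compute and a tool call to move; the robot and the scene stay as the last step left them, time stands still between calls to the robot, and variables do not carry over. Pictures are saved under pics/ and viewed, at most 12 in all, crops included, and the job is handed in when it is done.

Besides the shell and the picture viewer there is one more tool, called after "Call:" as name(argument=value, ...) on one line, values as JSON. step_arm: Moves the arm, as the interface text tells. Its arguments: {"type":"object","properties":{"commands":{"type":"array","items":{"type":"number"}},"squeeze":{"type":"number"}},"required":["commands"]}

```bash
ls; mkdir -p pics
python3 - <<'E'
from workcell import *
import cv2,numpy as np
o=get_obs();print(o)
for n in("top","scene"):
    im=camera(n);cv2.imwrite(f"pics/{n}0.png",im[:,:,::-1]);p=camera_params(n);print(n,{k:np.round(v,4).tolist() for k,v in p.items()})
print(camera_params("wrist"))
E
```

```text
pics
{'clock': 0.0, 'joint_pos': array([-1.23763747,  0.33286657, -0.06468437,  1.46095208,  0.02158451,
        1.3498809 , -0.08850808]), 'joint_velocities': array([-1.75554232e-03, -5.66299078e-04, -7.37110874e-04, -9.91469196e-05,
        8.89513345e-04,  5.23706499e-04, -8.19014353e-04]), 'tau': array([-2.13148346e-04, -6.25440645e+01,  4.91367630e-02, -3.91620326e+01,
        1.61715393e-02,  9.63205355e-03, -1.38370117e-05]), 'position': array([0.21756707, 0.5855099 , 0.23051405]), 'ee_rot': array([ 1.76945298e-01,  9.84220434e-01, -6.99329128e-04, -9.75637046e-05]), 'ft_force': array([0.20809501, 0.12867144, 0.13924059]), 'torque': array([ 0.01323538, -0.0238662 ,  0.00767609]), 'grasp_force': 0.0, 'grip_width': 0.9989977036559358}
top {'mtx': [[501.0174, 0.0, 282.7087], [0.0, 501.0174, 216.2989], [0.0, 0.0, 1.0]], 'extrinsics': [[0.0209, -0.9998, 0.0016, 0.0038], [-0.9771, -0.0207, -0.2117, 0.5718], [0.2117, 0.0029, -0.9773, 1.2132], [0.0, 0.0, 0.0, 1.0]]}
scene {'mtx': [[426.9418, 0.0, 282.2657], [0.0, 426.9418, 202.2595], [0.0, 0.0, 1.0]], 'extrinsics': [[0.7047, 0.7095, -0.0003, -0.3794], [0.5991, -0.5953, -0.5355, -0.284], [-0.3801, 0.3772, -0.8445, 1.3304], [0.0, 0.0, 0.0, 1.0]]}
{'mtx': array([[304.32138606,   0.        , 276.94239434],
       [  0.        , 304.32138606, 208.65220161],
       [  0.        ,   0.        ,   1.        ]]), 'tool_from_camera': array([[-7.22093008e-04, -9.63688830e-01, -2.67026812e-01,
         6.75595591e-02],
       [ 9.99999731e-01, -6.62120791e-04, -3.14629093e-04,
        -4.89782093e-04],
       [ 1.26400539e-04, -2.67026967e-01,  9.63689049e-01,
        -1.43376577e-01],
       [ 0.00000000e+00,  0.00000000e+00,  0.00000000e+00,
         1.00000000e+00]])}
```

View pics/top0.png

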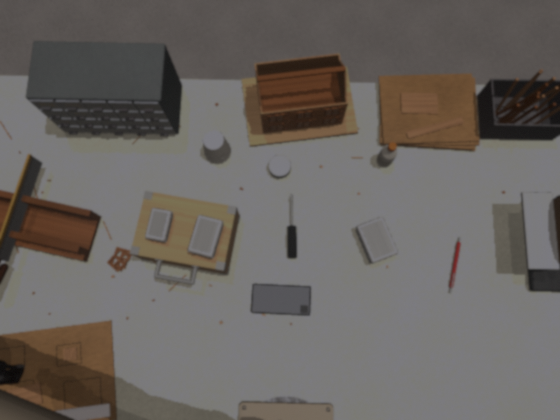

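View pics/scene0.png

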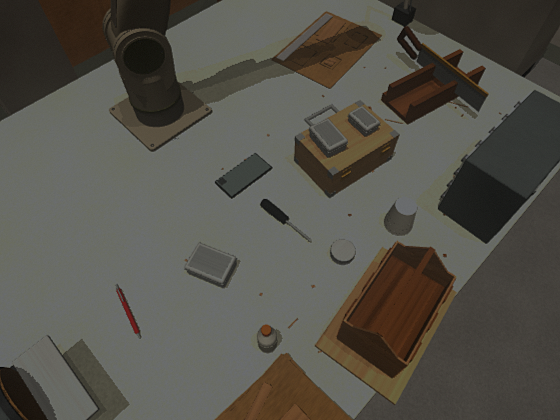

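The top view shows the chest lid around (185,232). The tins on it are at (159,225), the smaller, and (205,237), the larger. The handle is at (176,272) and the base tin at (377,240). The scene view agrees: lid tins at (327,135) and (364,120), base tin at (211,264).

```bash
cat > h.py <<'E'
from workcell import *
import cv2,numpy as np
from scipy.spatial.transform import Rotation as R
def cam(n,o=None):
    p=camera_params(n)
    if n!="wrist": return p["mtx"],p["extrinsics"]
    T=np.eye(4);T[:3,:3]=R.from_quat(o["ee_rot"]).as_matrix();T[:3,3]=o["position"]
    return p["mtx"],np.linalg.inv(T@p["tool_from_camera"])
def ray(K,E,px,z):
    px=np.atleast_2d(px).astype(float)
    d=np.c_[px,np.ones(len(px))]@np.linalg.inv(K).T@E[:3,:3]
    c=-E[:3,:3].T@E[:3,3]
    return c+d*((z-c[2])/d[:,2])[:,None]
def proj(K,E,X):
    q=(np.atleast_2d(X)@E[:3,:3].T+E[:3,3])@K.T
    return q[:,:2]/q[:,2:]
E
python3 - <<'E'
from h import *
im=cv2.imread("pics/top0.png")
a=cv2.resize(im[180:300,120:250],None,fx=4.5,fy=4.5,interpolation=cv2.INTER_CUBIC)
b=cv2.resize(im[205:275,345:410],None,fx=3,fy=3,interpolation=cv2.INTER_CUBIC)
c=np.zeros((540,790,3),np.uint8);c[:540,:585]=a;c[:b.shape[0],590:590+b.shape[1]]=b
cv2.imwrite("pics/crop.png",np.clip(c*1.6,0,255).astype(np.uint8))
hsv=cv2.cvtColor(im,cv2.COLOR_BGR2HSV)
for y,x in((225,159),(237,205),(240,377),(226,147),(250,160),(213,160),(200,180),(240,185),(272,176),(222,379),(240,340)):print(y,x,hsv[y,x])
E
```

```text
225 159 [ 15  10 107]
237 205 [ 12  12 110]
240 377 [ 15   9 113]
226 147 [ 17  42 115]
250 160 [ 20  89 121]
213 160 [  8   9 109]
200 180 [ 20  86 121]
240 185 [ 21  88 122]
272 176 [ 28  29 122]
222 379 [ 10   7 115]
240 340 [ 15   8 124]
```

View pics/crop.png

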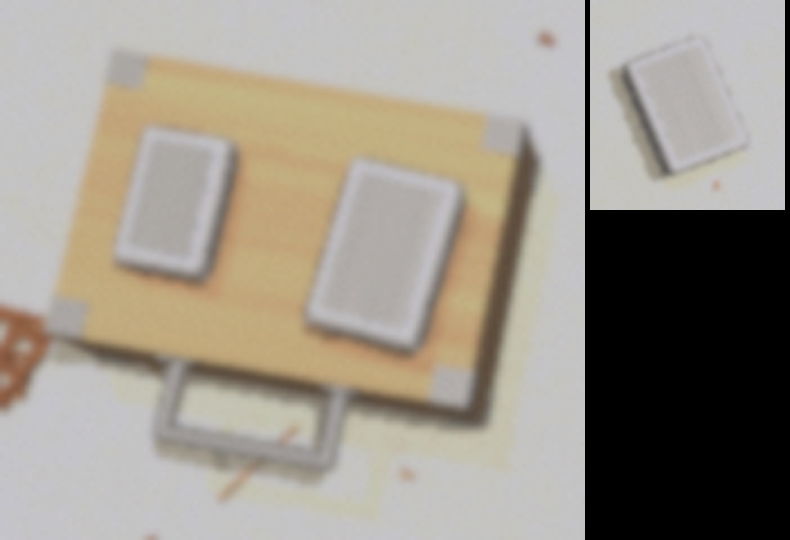

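The brightened crop shows all the corners clearly. The lid is at crop (108,50), (527,120), (470,410), (45,332). The small tin's top is at (147,126), (235,140), (207,275), (115,262), and the large tin's at (355,157), (463,182), (415,348), (306,325). The base tin is in the right panel.

Run:
```python
from h import *
K,E=cam("top")
def f(n,pts,z,s=4.5,ox=120,oy=180):
    p=(np.array(pts)+.5)/s-.5+[ox,oy];X=ray(K,E,p,z)[:,:2]
    c,wh,a=cv2.minAreaRect(X.astype(np.float32)*1000)
    e=((X[2]-X[1])+(X[3]-X[0]))/2
    print(n,X.mean(0).round(4),np.round(wh,1),"long/edge dir deg",np.degrees(np.arctan2(e[1],e[0])).round(1))
f("lid",[(108,50),(527,120),(470,410),(45,332)],.105)
f("small",[(147,126),(235,140),(207,275),(115,262)],.139)
f("large",[(355,157),(463,182),(415,348),(306,325)],.145)
f("base",[(628-590,65),(706-590,38),(748-590,145),(672-590,174)],.044,3,345,205)
print(ray(K,E,(np.array([(158,440),(330,465)])+.5)/4.5-.5+[120,180],.089))
```

```text
lid [0.5233 0.2571] [235.1 161.1] long/edge dir deg 171.9
small [0.5295 0.3097] [49.1 74.4] long/edge dir deg 171.8
large [0.5029 0.1971] [58.9 92.8] long/edge dir deg 167.0
base [ 0.5194 -0.2273] [99.6 71.8] long/edge dir deg -159.4
[[0.40766128 0.32253857 0.089     ]
 [0.39623738 0.22922641 0.089     ]]
```

Call:
step_arm(commands=[85,0.475,-0.647,0,0,0,0.041,85,0.475,-0.647,0,0,0,0.041,85,0.475,-0.647,0,0,0,0.041,85,0.475,-0.647,0,0,0,0.041,85,0.475,-0.647,0,0,0,0.041,85,0.475,-0.647,0,0,0,0.041,85,0.475,-0.647,0,0,0,0.041,85,0.475,-0.647,0,0,0,0.041,85,0.475,-0.647,0,0,0,0.041,85,0.475,-0.647,0,0,0,0.041], squeeze=40)

```text
clock: 1.35
position: [0.5022, 0.1983, 0.231]
ee_rot: [0.113, 0.994, 0.0, -0.0]
ft_force: [-0.1, 0.5, 0.9]
grip_width: 0.994
grasp_force: 0.0
```

Run:
```python
from h import *
o=get_obs();im=camera("wrist");np.savez("w1.npz",im=im,p=o["position"],q=o["ee_rot"]);print(o["clock"],o["position"],o["ee_rot"])
cv2.imwrite("pics/w1.png",np.clip(im[:,:,::-1]*1.5,0,255).astype(np.uint8))
```

```text
1.35 [0.50216682 0.19831169 0.23097582] [ 1.13017174e-01  9.93592943e-01  1.91142372e-05 -4.25437312e-04]
```

View pics/w1.png

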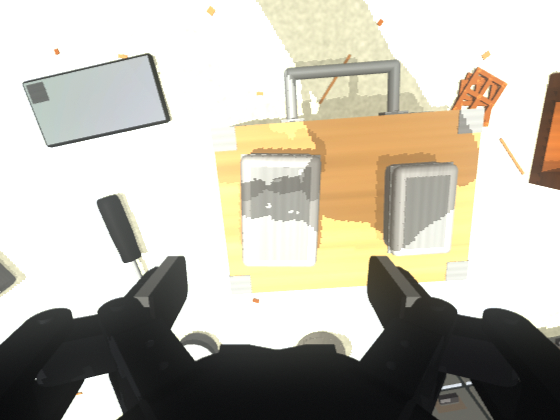

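Run:
```python
from h import *
d=np.load("w1.npz");o={"position":d["p"],"ee_rot":d["q"]};K,E=cam("wrist",o)
im=d["im"][:,:,::-1].copy()
hsv=cv2.cvtColor(im,cv2.COLOR_BGR2HSV)
m=(hsv[...,1]<60).astype(np.uint8)
for n,(x0,y0,x1,y1),z in(("large",(234,140,345,280),.145),("small",(375,150,462,262),.139)):
    k=np.zeros_like(m);k[y0:y1,x0:x1]=m[y0:y1,x0:x1];k=cv2.morphologyEx(k,cv2.MORPH_OPEN,np.ones((5,5)))
    c=max(cv2.findContours(k,0,2)[0],key=cv2.contourArea)[:,0]
    print(n,cv2.boundingRect(c))
    X=ray(K,E,c,z)[:,:2]*1000
    r=cv2.minAreaRect(X.astype(np.float32));print(np.round(r[0],1),np.round(r[1],1),round(r[2],1))
# handle bar, dark grey above lid
b=[(290,75),(396,66)];print("bar",ray(K,E,b,.089).round(4))
L=[(217,124),(483,110),(468,278),(230,291)];X=ray(K,E,L,.105);print("lid",X.round(4),X.mean(0))
```

```text
large (241, 153, 80, 114)
[501.7 200.2] [60.4 91.9] 76.0
small (384, 162, 74, 94)
[526.6 309.1] [55.8 76.8] 80.9
bar [[0.3984 0.2333 0.089 ]
 [0.412  0.3238 0.089 ]]
lid [[0.4243 0.1633 0.105 ]
 [0.4638 0.3848 0.105 ]
 [0.6196 0.3627 0.105 ]
 [0.5809 0.1317 0.105 ]] [0.52214877 0.26062961 0.105     ]
```

The large tin is centred under the TCP, with sides at pixel columns 243–319, and its yaw matches. The small tin's top is at columns 393–457. Next I go down and grip the large one.

Call:
step_arm(commands=[85,0,0,-0.05,0,0,0,85,0,0,-0.12,0,0,0,85,0,0,-0.18,0,0,0,85,0,0,-0.2,0,0,0,85,0,0,-0.2,0,0,0,50,0,0,-0.2,0,0,0,50,0,0,-0.2,0,0,0,50,0,0,-0.2,0,0,0,50,0,0,-0.2,0,0,0,50,0,0,-0.2,0,0,0], squeeze=40)

```text
clock: 2.65
position: [0.5037, 0.1987, 0.1133]
ee_rot: [0.113, 0.994, 0.001, 0.001]
ft_force: [-1.1, 1.9, 6.9]
grip_width: 0.723
grasp_force: 43.2
```

Call:
step_arm(commands=[50,0,0,0.05,0,0,0,50,0,0,0.12,0,0,0,50,0,0,0.2,0,0,0,50,0.16,-0.71,0.2,0,0,0.187,50,0.16,-0.71,0.2,0,0,0.187,50,0.16,-0.71,0.2,0,0,0.187,50,0.16,-0.71,0.2,0,0,0.187,50,0.16,-0.71,0.2,0,0,0.187,50,0.16,-0.71,0.2,0,0,0.187,50,0.16,-0.71,0.2,0,0,0.187])

```text
clock: 3.9
position: [0.5947, -0.2108, 0.232]
ee_rot: [-0.18, 0.984, 0.0, 0.0]
ft_force: [1.2, 1.0, -4.4]
grip_width: 0.72
grasp_force: 46.2
```

Call:
step_arm(commands=[50,0.018,-0.082,0.0,0,0,0,50,0.018,-0.082,0.0,0,0,0,50,0.018,-0.082,0.0,0,0,0,50,0.018,-0.082,0.0,0,0,0,50,0.018,-0.082,0.0,0,0,0,50,0.018,-0.082,0.0,0,0,0,50,0.018,-0.082,0.0,0,0,0,50,0.018,-0.082,0.0,0,0,0,50,0.018,-0.082,0.0,0,0,0,50,0.018,-0.082,0.0,0,0,0])

```text
clock: 5.15
position: [0.6052, -0.2583, 0.2313]
ee_rot: [-0.179, 0.984, 0.0, -0.0]
ft_force: [0.0, -0.6, -2.6]
grip_width: 0.718
grasp_force: 46.4
```

Run:
```python
from h import *
o=get_obs();im=camera("wrist");np.savez("w2.npz",im=im,p=o["position"],q=o["ee_rot"]);print(o)
cv2.imwrite("pics/w2.png",im[:,:,::-1])
```

```text
{'clock': 5.15, 'joint_pos': array([-0.03583554,  0.43341266,  0.51482243,  1.38900029, -0.21245107,
        1.37421135,  2.41184608]), 'joint_velocities': array([ 0.00160551,  0.00155943,  0.00073366, -0.00112829,  0.00034687,
        0.00047621, -0.0003965 ]), 'tau': array([-1.79876899e-02, -6.49547052e+01,  9.52605933e+00, -4.00677967e+01,
        1.79696846e-02,  4.46787919e-03, -1.17832205e-04]), 'position': array([ 0.60521879, -0.25831919,  0.23129985]), 'ee_rot': array([-1.79248046e-01,  9.83803911e-01,  3.64542680e-05, -4.22789789e-05]), 'ft_force': array([ 0.02474764, -0.60210012, -2.63815271]), 'torque': array([-0.00795497, -0.00155808, -0.00713168]), 'grasp_force': 46.3876873254776, 'grip_width': 0.7184931837896573}
```

View pics/w2.png

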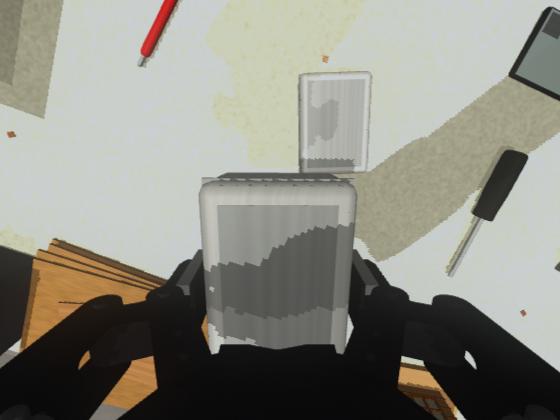

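Wrist view: the held tin's front edge is at row ≈181, columns 201–356. The base tin's top corners are near (300,73), (371,71), (368,170), (301,172). I'll enlarge this area for exact corners.

Run:
```python
from h import *
im=np.load("w2.npz")["im"][:,:,::-1].copy()
a=cv2.resize(im[60:190,190:385],None,fx=4,fy=4,interpolation=cv2.INTER_CUBIC).astype(float)
cv2.imwrite("pics/w2c.png",np.clip((a-90)*1.55,0,255).astype(np.uint8))
```

```text
(no output)
```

View pics/w2c.png

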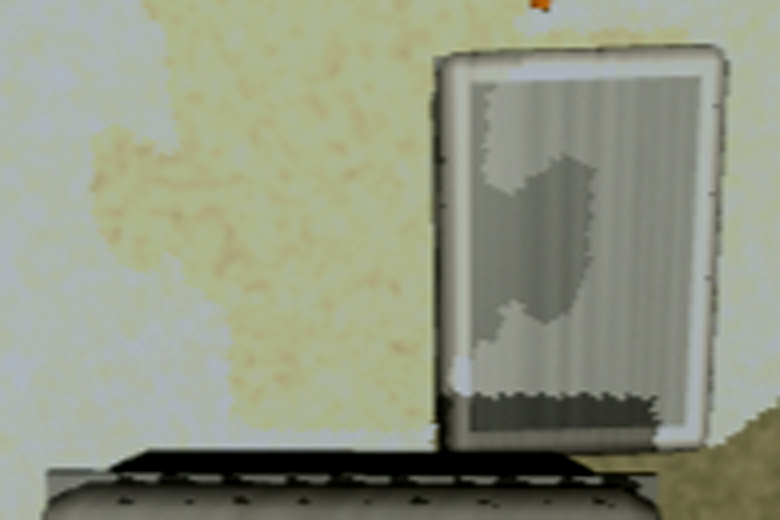

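Run:
```python
from h import *
d=np.load("w2.npz");o={"position":d["p"],"ee_rot":d["q"]};K,E=cam("wrist",o)
def f(n,pts):
    p=(np.array(pts)+.5)/4-.5+[190,60];X=ray(K,E,p,.044)[:,:2]
    long=((X[3]-X[0])+(X[2]-X[1]))/2;sh=((X[1]-X[0])+(X[2]-X[3]))/2
    print(n,X.mean(0).round(4),np.linalg.norm(long),np.linalg.norm(sh),np.degrees(np.arctan2(long[1],long[0])),np.degrees(np.arctan2(sh[1],sh[0])))
f("label",[(472,83),(704,75),(690,430),(470,432)])
f("outer",[(444,54),(723,45),(710,450),(443,450)])
zt=o["position"][2]-.1133+.145
X=ray(K,E,[(201,182),(356,181),(218,205.5),(341,205.5),(277,181.5)],zt)
T=R.from_quat(o["ee_rot"]).as_matrix()
print(((X-o["position"])@T*1000).round(1))
v=T[:,1];print("tool yaw",np.degrees(np.arctan2(v[1],v[0]))-90)
```

```text
label [ 0.5208 -0.2249] 0.08881700241746902 0.05908846017273757 22.217255313501862 111.78230347886463
outer [ 0.5204 -0.2262] 0.1008858191397828 0.07134569577465029 22.484888433419783 111.44672417805772
[[ 47.2 -28.6 -31.7]
 [ 47.6  29.  -31.7]
 [ 38.2 -22.8 -31.7]
 [ 38.2  23.9 -31.7]
 [ 47.4  -0.4 -31.7]]
tool yaw 20.65192724051424
```

Call:
step_arm(commands=[50,-0.07,0.027,0,0,0,0.0075,50,-0.141,0.055,0,0,0,0.0075,50,-0.141,0.055,-0.08,0,0,0.0075,50,-0.141,0.055,-0.16,0,0,0.0075,50,-0.141,0.055,-0.23,0,0,0.0075,50,-0.141,0.055,-0.275,0,0,0.0075,50,-0.141,0.055,-0.275,0,0,0.0075,50,-0.141,0.055,-0.275,0,0,0.0075,50,-0.141,0.055,-0.275,0,0,0.0075,50,-0.141,0.055,-0.275,0,0,0.0075])

```text
clock: 6.45
position: [0.5212, -0.2255, 0.0673]
ee_rot: [-0.191, 0.982, -0.0, 0.001]
ft_force: [-0.0, 0.1, -3.1]
grip_width: 0.719
grasp_force: 46.4
```

Call:
step_arm(commands=[50,-0.001,0,-0.006,0,0,0,50,-0.001,0,-0.012,0,0,0,50,-0.001,0,-0.018,0,0,0,50,-0.001,0,-0.021,0,0,0,50,-0.001,0,-0.024,0,0,0,50,-0.001,0,-0.0255,0,0,0,50,-0.001,0,-0.0265,0,0,0,50,-0.001,0,-0.0265,0,0,0,50,-0.001,0,-0.0265,0,0,0,50,-0.001,0,-0.0265,0,0,0])

```text
clock: 7.7
position: [0.52, -0.2253, 0.0523]
ee_rot: [-0.191, 0.982, 0.001, 0.0]
ft_force: [-10.0, 5.1, 21.8]
grip_width: 0.715
grasp_force: 49.4
```

Call:
step_arm(commands=[50,0.001,0,0.001,0,0,0,50,0.001,0,0.0015,0,0,0,50,0.001,0,0.0015,0,0,0,66,0.001,0,0.0015,0,0,0,70,0.001,0,0.0015,0,0,0,85,0.001,0,0.0015,0,0,0,85,0.001,0,0.0015,0,0,0,85,0.001,0,0.03,0,0,0,85,0.001,0,0.08,0,0,0,85,0.001,0,0.15,0,0,0])

```text
clock: 8.95
position: [0.5202, -0.2253, 0.1419]
ee_rot: [-0.191, 0.982, 0.0, -0.0]
ft_force: [1.0, -0.4, 0.5]
grip_width: 0.993
grasp_force: 0.0
```

Call:
step_arm(commands=[85,0.14,-0.02,0.1,0,0,0,85,0.14,-0.02,0.1,0,0,0,85,0.14,-0.02,0.1,0,0,0,85,0.14,-0.02,0.1,0,0,0,85,0.14,-0.02,0.1,0,0,0,85,0.14,-0.02,0.1,0,0,0,85,0.14,-0.02,0.1,0,0,0,85,0.14,-0.02,0.1,0,0,0,85,0.14,-0.02,0.1,0,0,0,85,0.14,-0.02,0.1,0,0,0])

```text
clock: 10.2
position: [0.6046, -0.2373, 0.2004]
ee_rot: [-0.191, 0.982, 0.0, -0.0]
ft_force: [-0.3, 0.7, -0.0]
grip_width: 0.995
grasp_force: 0.0
```

Run:
```python
from h import *
o=get_obs();im=camera("wrist");np.savez("w3.npz",im=im,p=o["position"],q=o["ee_rot"]);print(o["position"],o["ee_rot"])
a=cv2.resize(im[20:220,180:440,::-1],None,fx=3,fy=3,interpolation=cv2.INTER_CUBIC).astype(float)
cv2.imwrite("pics/w3c.png",np.clip((a-50)*1.3,0,255).astype(np.uint8))
```

```text
[ 0.60459694 -0.23729125  0.20040176] [-1.90855457e-01  9.81618147e-01  5.62182040e-05 -6.70275132e-05]
```

View pics/w3c.png

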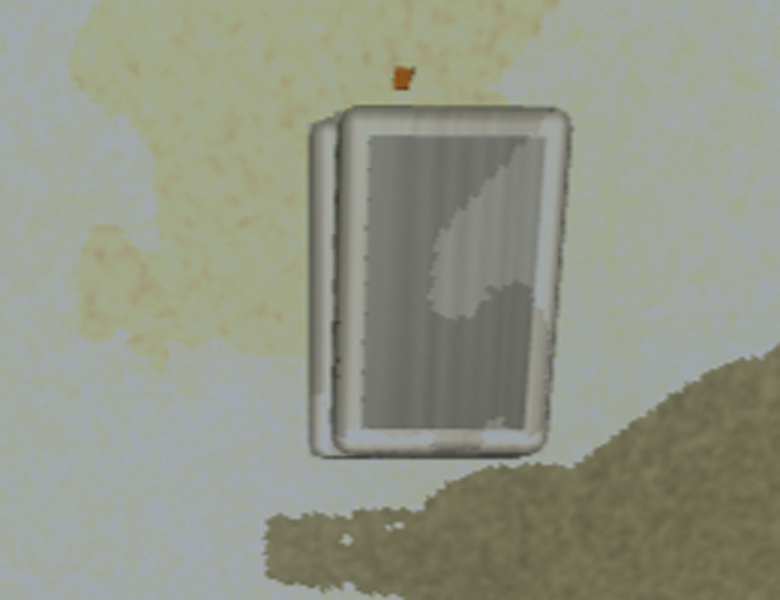

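The large tin sits on the base, with label corners at crop (369,136), (547,134), (528,430), (362,430). The base's left edge is visible at crop columns 309–312, rows 120–456.

```bash
cat >> h.py <<'E'
def quad(K,E,p,z):
    X=ray(K,E,p,z)[:,:2]
    l=((X[3]-X[0])+(X[2]-X[1]))/2;s=((X[1]-X[0])+(X[2]-X[3]))/2
    return X.mean(0).round(4),(np.linalg.norm([l,s],axis=1)*1000).round(1),np.degrees(np.arctan2(l[1],l[0])).round(2),(np.degrees(np.arctan2(s[1],s[0]))-90).round(2)
E
python3 - <<'E'
from h import *
d=np.load("w3.npz");o={"position":d["p"],"ee_rot":d["q"]};K,E=cam("wrist",o)
g=lambda p:(np.array(p)+.5)/3-.5+[180,20]
print(quad(K,E,g([(369,136),(547,134),(528,430),(362,430)]),.084))
c,yaw=np.array([.5206,-.2252]),np.radians(22)
# base left edge points in base frame (expected y=+-37 & x=+-52 at rim, top z .044)
for p in[(310,200),(308,400),(330,457),(450,457),(317,118)]:
    X=ray(K,E,g([p]),.044)[0,:2]-c
    print(p,(np.array([[np.cos(yaw),np.sin(yaw)],[-np.sin(yaw),np.cos(yaw)]])@X*1000).round(1))
# top camera cross check
im=camera("top");cv2.imwrite("pics/top1.png",im[:,:,::-1])
E
```

```text
(array([ 0.5193, -0.2253]), array([76.7, 46.8]), np.float64(22.0), np.float64(22.26))
(310, 200) [-28.3 -37.5]
(308, 400) [ 32.3 -37.8]
(330, 457) [ 50.9 -30.5]
(450, 457) [50.9  9.1]
(317, 118) [-51.2 -35.5]
```

Call:
step_arm(commands=[75,-0.126,0.911,0.03,0,0,-0.17,75,-0.126,0.911,0.03,0,0,-0.17,75,-0.126,0.911,0.03,0,0,-0.17,75,-0.126,0.911,0.03,0,0,-0.17,75,-0.126,0.911,0.03,0,0,-0.17,75,-0.126,0.911,0.03,0,0,-0.17,75,-0.126,0.911,0.03,0,0,-0.17,75,-0.126,0.911,0.03,0,0,-0.17,75,-0.126,0.911,0.03,0,0,-0.17,75,-0.126,0.911,0.03,0,0,-0.17])

```text
clock: 11.55
position: [0.5265, 0.3155, 0.2178]
ee_rot: [0.071, 0.998, 0.001, -0.001]
ft_force: [0.0, -0.4, -0.2]
grip_width: 0.88
grasp_force: 0.0
```

Call:
step_arm(commands=[75,0,0,0,0,0,0,75,0,0,0,0,0,0,75,0,0,0,0,0,0,75,0,0,0,0,0,0,75,0,0,0,0,0,0,75,0,0,0,0,0,0,75,0,0,0,0,0,0,75,0,0,0,0,0,0,75,0,0,0,0,0,0,75,0,0,0,0,0,0])

```text
clock: 12.8
position: [0.529, 0.3093, 0.2184]
ee_rot: [0.075, 0.997, 0.0, 0.0]
ft_force: [0.4, -0.1, -0.1]
grip_width: 0.876
grasp_force: 0.0
```

Run:
```python
from h import *
o=get_obs();im=camera("wrist");np.savez("w4.npz",im=im,p=o["position"],q=o["ee_rot"]);print(o["position"],o["ee_rot"],o["clock"])
a=cv2.resize(im[60:290,150:440,::-1],None,fx=2.6,fy=2.6,interpolation=cv2.INTER_CUBIC)
cv2.imwrite("pics/w4c.png",a)
```

```text
[0.52904159 0.30932073 0.21842703] [7.49339519e-02 9.97188498e-01 4.04178503e-05 3.37411274e-06] 12.8
```

View pics/w4c.png

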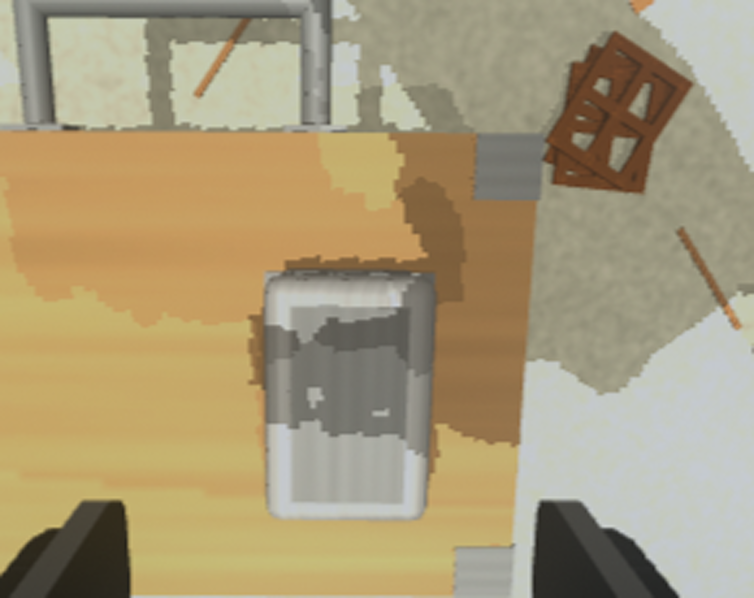

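The small tin's label corners are at crop (290,306), (411,306), (405,502), (292,502). The lid's front-left corner is at (541,134) and the handle legs are at columns 37 and 316.

Run:
```python
from h import *
d=np.load("w4.npz");o={"position":d["p"],"ee_rot":d["q"]};K,E=cam("wrist",o)
g=lambda p:(np.array(p)+.5)/2.6-.5+[150,60]
print(quad(K,E,g([(290,306),(411,306),(405,502),(292,502)]),.139))
v=R.from_quat(o["ee_rot"]).as_matrix()[:,1];print(np.degrees(np.arctan2(v[1],v[0]))-90)
X=ray(K,E,g([(0,130),(541,134)]),.105);print(X,np.degrees(np.arctan2(*(X[1]-X[0])[[1,0]]))-90)
X=ray(K,E,g([(20,8),(325,7)]),.089);print(X)
```

```text
(array([0.53  , 0.3142]), array([60.2, 34.4]), np.float64(-8.84), np.float64(-8.64))
-8.594854704758077
[[0.43550918 0.21957379 0.105     ]
 [0.46178524 0.38472915 0.105     ]] -9.039936164576446
[[0.39915523 0.22918382 0.089     ]
 [0.41333523 0.32446423 0.089     ]]
```

Call:
step_arm(commands=[75,0.0015,0.006,-0.05,0,0,0,75,0.0015,0.006,-0.11,0,0,0,75,0.0015,0.006,-0.16,0,0,0,75,0.0015,0.006,-0.177,0,0,0,75,0.0015,0.006,-0.177,0,0,0,40,0.0015,0.006,-0.177,0,0,0,40,0.0015,0.006,-0.177,0,0,0,40,0.0015,0.006,-0.177,0,0,0,40,0.0015,0.006,-0.177,0,0,0,40,0.0015,0.006,-0.177,0,0,0], squeeze=30)

```text
clock: 14.1
position: [0.5307, 0.3135, 0.1139]
ee_rot: [0.075, 0.997, 0.001, 0.001]
ft_force: [-0.1, 0.6, 6.3]
grip_width: 0.576
grasp_force: 32.0
```

Call:
step_arm(commands=[40,0,0,0.05,0,0,0,40,0,0,0.12,0,0,0,40,0,0,0.167,0,0,0,40,-0.017,-0.898,0.167,0,0,0.1706,40,-0.017,-0.898,0.167,0,0,0.1706,40,-0.017,-0.898,0.167,0,0,0.1706,40,-0.017,-0.898,0.167,0,0,0.1706,40,-0.017,-0.898,0.167,0,0,0.1706,40,-0.017,-0.898,0.167,0,0,0.1706,40,-0.017,-0.898,0.167,0,0,0.1706])

```text
clock: 15.35
position: [0.5213, -0.1264, 0.213]
ee_rot: [-0.192, 0.981, 0.0, 0.001]
ft_force: [1.2, 0.6, -2.2]
grip_width: 0.575
grasp_force: 32.1
```

Call:
step_arm(commands=[40,-0.0015,-0.09,0,0,0,0,40,-0.0015,-0.165,0,0,0,0,40,-0.0015,-0.165,-0.02,0,0,0,40,-0.0015,-0.165,-0.08,0,0,0,40,-0.0015,-0.165,-0.13,0,0,0,40,-0.0015,-0.165,-0.175,0,0,0,40,-0.0015,-0.165,-0.175,0,0,0,40,-0.0015,-0.165,-0.175,0,0,0,40,-0.0015,-0.165,-0.175,0,0,0,40,-0.0015,-0.165,-0.175,0,0,0])

```text
clock: 16.6
position: [0.5212, -0.2236, 0.1083]
ee_rot: [-0.192, 0.981, -0.0, 0.001]
ft_force: [-0.3, -0.2, -1.7]
grip_width: 0.58
grasp_force: 32.1
```

Call:
step_arm(commands=[40,-0.0015,-0.003,-0.006,0,0,0,40,-0.0015,-0.003,-0.012,0,0,0,40,-0.0015,-0.003,-0.018,0,0,0,40,-0.0015,-0.003,-0.021,0,0,0,40,-0.0015,-0.003,-0.023,0,0,0,40,-0.0015,-0.003,-0.0245,0,0,0,40,-0.0015,-0.003,-0.025,0,0,0,40,-0.0015,-0.003,-0.025,0,0,0,40,-0.0015,-0.003,-0.025,0,0,0,40,-0.0015,-0.003,-0.025,0,0,0])

```text
clock: 17.85
position: [0.5199, -0.2253, 0.0929]
ee_rot: [-0.192, 0.981, 0.0, 0.0]
ft_force: [-3.0, 0.5, 5.2]
grip_width: 0.58
grasp_force: 33.0
```

Contact is light. Release, rise and move aside.

Call:
step_arm(commands=[40,0,0,0,0,0,0,53,0,0,0,0,0,0,57,0,0,0,0,0,0,75,0,0,0,0,0,0,75,0,0,0,0,0,0,75,0,0,0.03,0,0,0,75,0,0,0.08,0,0,0,75,0,0,0.15,0,0,0,75,0.05,0,0.22,0,0,0,75,0.1,0,0.22,0,0,0])

```text
clock: 19.1
position: [0.5822, -0.2261, 0.23]
ee_rot: [-0.192, 0.981, -0.001, 0.004]
ft_force: [-1.1, -0.3, -1.2]
grip_width: 0.876
grasp_force: 0.0
```

Call:
step_arm(commands=[75,0.04,0,0,0,0,0,75,0.04,0,0,0,0,0,75,0.04,0,0,0,0,0,75,0.04,0,0,0,0,0,75,0.04,0,0,0,0,0,75,0.04,0,0,0,0,0,75,0.04,0,0,0,0,0,75,0.04,0,0,0,0,0,75,0.04,0,0,0,0,0,75,0.04,0,0,0,0,0])

```text
clock: 20.35
position: [0.6039, -0.2253, 0.2244]
ee_rot: [-0.192, 0.981, 0.0, -0.0]
ft_force: [-0.1, -0.5, 0.7]
grip_width: 0.879
grasp_force: 0.0
```

Run:
```python
from h import *
o=get_obs();im=camera("wrist");np.savez("w5.npz",im=im,p=o["position"],q=o["ee_rot"]);print(o["position"],o["ee_rot"],o["joint_pos"],o["clock"])
a=cv2.resize(im[20:220,180:440,::-1],None,fx=3,fy=3,interpolation=cv2.INTER_CUBIC).astype(float)
cv2.imwrite("pics/w5c.png",np.clip((a-50)*1.3,0,255).astype(np.uint8))
```

```text
[ 0.60385435 -0.22533614  0.22441695] [-1.91756992e-01  9.81442436e-01  2.31958701e-05 -3.62104171e-05] [-0.16617634  0.42138945  0.61608376  1.44368725 -0.24445962  1.3537222
  2.41783065] 20.35
```

View pics/w5c.png

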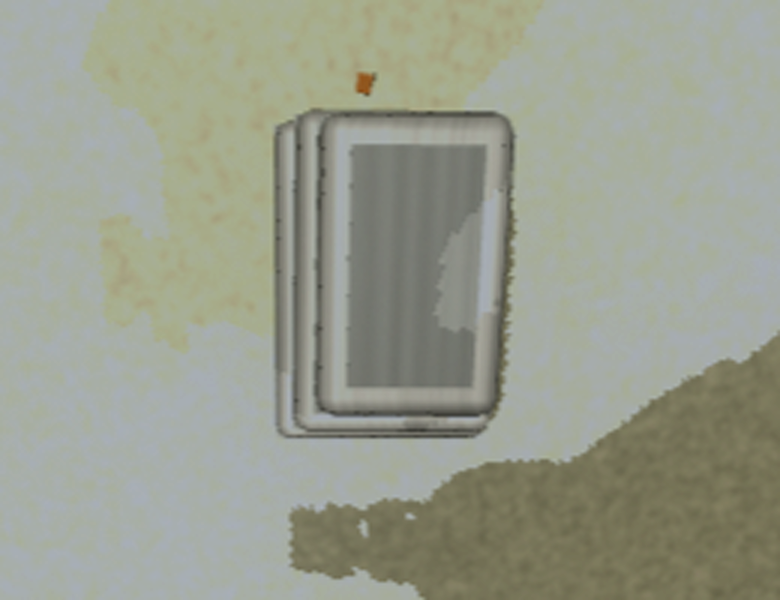

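Small tin's label corners: crop (350,145), (488,145), (474,387), (346,387). All three edges look parallel. I'll check the centring and head for the handle.

Run:
```python
from h import *
d=np.load("w5.npz");o={"position":d["p"],"ee_rot":d["q"]};K,E=cam("wrist",o)
g=lambda p:(np.array(p)+.5)/3-.5+[180,20]
print(quad(K,E,g([(350,145),(488,145),(474,387),(346,387)]),.118))
yaw=np.radians(22.1);c=np.array([.5206,-.2252]);A=np.array([[np.cos(yaw),np.sin(yaw)],[-np.sin(yaw),np.cos(yaw)]])
for p,z in[((275,250),.044),((380,437),.044),((296,250),.084),((400,432),.084),((316,250),.118),((400,414),.118),((410,112),.118)]:
    print(p,z,(A@(ray(K,E,g([p]),z)[0,:2]-c)*1000).round(1))
```

```text
(array([ 0.5189, -0.2258]), array([59.9, 34.6]), np.float64(21.88), np.float64(22.07))
(275, 250) 0.044 [-11.6 -37.5]
(380, 437) 0.044 [51.1 -0.7]
(296, 250) 0.084 [ -9.  -30.6]
(400, 432) 0.084 [44.4  1.6]
(316, 250) 0.118 [ -6.8 -25.6]
(400, 414) 0.118 [35.3 -2.5]
(410, 112) 0.118 [-39.4  -2.3]
```

Call:
step_arm(commands=[30,-0.3315,0.837,-0.035,0,0,-0.671,30,-0.3315,0.837,-0.035,0,0,-0.671,30,-0.3315,0.837,-0.035,0,0,-0.671,30,-0.3315,0.837,-0.035,0,0,-0.671,30,-0.3315,0.837,-0.035,0,0,-0.671,30,-0.3315,0.837,-0.035,0,0,-0.671,30,-0.3315,0.837,-0.035,0,0,-0.671,30,-0.3315,0.837,-0.035,0,0,-0.671,30,-0.3315,0.837,-0.035,0,0,-0.671,30,-0.3315,0.837,-0.035,0,0,-0.671])

```text
clock: 21.65
position: [0.4061, 0.2745, 0.2039]
ee_rot: [0.581, 0.814, 0.0, -0.0]
ft_force: [1.2, 0.2, -0.2]
grip_width: 0.351
grasp_force: 0.0
```

Call:
step_arm(commands=[30,-0.002,0.004,0,0,0,-0.153,30,-0.002,0.004,0,0,0,-0.153,30,-0.002,0.004,0,0,0,-0.153,30,-0.002,0.004,-0.05,0,0,-0.153,30,-0.002,0.004,-0.1,0,0,-0.153,30,-0.002,0.004,-0.107,0,0,-0.153,30,-0.002,0.004,-0.107,0,0,-0.153,30,-0.002,0.004,-0.107,0,0,-0.153,30,-0.002,0.004,-0.107,0,0,-0.153,30,-0.002,0.004,-0.107,0,0,-0.153])

```text
clock: 22.9
position: [0.4059, 0.2755, 0.1399]
ee_rot: [0.756, 0.654, 0.0, -0.0]
ft_force: [-0.9, -0.5, 0.6]
grip_width: 0.351
grasp_force: 0.0
```

Run:
```python
from h import *
o=get_obs();im=camera("wrist");np.savez("w6.npz",im=im,p=o["position"],q=o["ee_rot"]);print(o["position"],o["ee_rot"],o["joint_pos"],o["clock"])
cv2.imwrite("pics/w6.png",im[:,:,::-1])
```

```text
[0.4059114  0.27546422 0.13988897] [ 7.56325714e-01  6.54195048e-01  4.80539995e-04 -1.53165420e-04] [-1.03704131  0.10635846  0.37040151  1.94252204 -0.04353928  1.09931283
 -0.79335915] 22.9
```

View pics/w6.png

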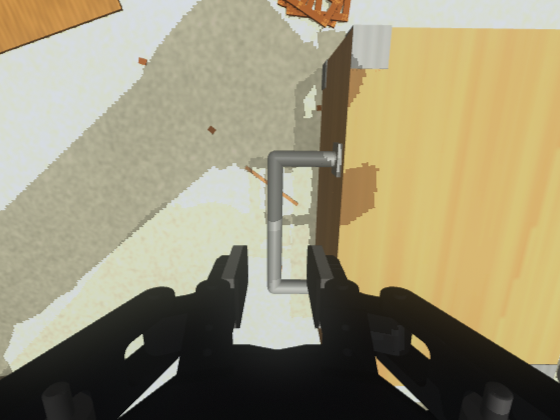

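The bar is a vertical strip centred at column 275, rows 152–292. The fingers' inner faces are at 247 and 307, centre 277, so it is well aligned. Go down and grip.

Call:
step_arm(commands=[30,-0.001,0.002,-0.04,0,0,0,30,-0.001,0.002,-0.08,0,0,0,30,-0.001,0.002,-0.11,0,0,0,30,-0.001,0.002,-0.118,0,0,0,30,-0.001,0.002,-0.118,0,0,0,4,-0.001,0.002,-0.118,0,0,0,4,-0.001,0.002,-0.118,0,0,0,4,-0.001,0.002,-0.118,0,0,0,4,-0.001,0.002,-0.118,0,0,0,4,-0.001,0.002,-0.118,0,0,0], squeeze=35)

```text
clock: 24.2
position: [0.4044, 0.277, 0.0694]
ee_rot: [0.756, 0.654, -0.0, -0.001]
ft_force: [-5.0, -0.5, 6.4]
grip_width: 0.106
grasp_force: 34.1
```

Run:
```python
import numpy as np
u=np.array([np.cos(np.radians(-8.6)),np.sin(np.radians(-8.6))])
def P(t): d=200*(1-np.cos(t))+14*np.sin(t);return np.array([d*u[0],d*u[1],200*np.sin(t)-14*(1-np.cos(t))])/600
a=[.04,.1,.17,.24,.31,.38,.45,.52,.59,.65];b=[.72,.79,.86,.93,1,1.07,1.13,1.18,1.22,1.24]
for t in a:print(t,P(t).round(4))
for t in b:print(t,(P(t)-P(.65)).round(4))
print((P(1.38)-P(1.24)).round(4),P(1.38)*.6)
```

```text
0.04 [ 0.0012 -0.0002  0.0133]
0.1 [ 0.0039 -0.0006  0.0332]
0.17 [ 0.0087 -0.0013  0.0561]
0.24 [ 0.0149 -0.0023  0.0786]
0.31 [ 0.0227 -0.0034  0.1006]
0.38 [ 0.0321 -0.0048  0.122 ]
0.45 [ 0.0428 -0.0065  0.1427]
0.52 [ 0.055  -0.0083  0.1625]
0.59 [ 0.0686 -0.0104  0.1815]
0.65 [ 0.0812 -0.0123  0.197 ]
0.72 [ 0.0158 -0.0024  0.017 ]
0.79 [ 0.0328 -0.005   0.0329]
0.86 [ 0.0509 -0.0077  0.0475]
0.93 [ 0.0699 -0.0106  0.0609]
1 [ 0.0898 -0.0136  0.0728]
1.07 [ 0.1104 -0.0167  0.0833]
1.13 [ 0.1287 -0.0195  0.0911]
1.18 [ 0.1442 -0.0218  0.0968]
1.22 [ 0.1568 -0.0237  0.1007]
1.24 [ 0.1632 -0.0247  0.1025]
[ 0.0454 -0.0069  0.0089] [ 0.17384096 -0.02629097  0.18502568]
```

Call:
step_arm(commands=[4,0.0012,0,0.0133,0,0,0,4,0.0039,-0.0006,0.0332,0,0,0,4,0.0087,-0.0013,0.0561,0,0,0,4,0.0149,-0.0023,0.0786,0,0,0,4,0.0227,-0.0034,0.1006,0,0,0,4,0.0321,-0.0048,0.122,0,0,0,4,0.0428,-0.0065,0.1427,0,0,0,4,0.055,-0.0083,0.1625,0,0,0,4,0.0686,-0.0104,0.1815,0,0,0,4,0.0812,-0.0123,0.197,0,0,0])

```text
clock: 25.45
position: [0.4514, 0.2696, 0.1883]
ee_rot: [0.756, 0.655, -0.002, -0.002]
ft_force: [-18.2, -0.5, 11.5]
grip_width: 0.1
grasp_force: 34.7
```

Call:
step_arm(commands=[4,0.0158,-0.0024,0.017,0,0,0,4,0.0328,-0.005,0.0329,0,0,0,4,0.0509,-0.0077,0.0475,0,0,0,4,0.0699,-0.0106,0.0609,0,0,0,4,0.0898,-0.0136,0.0728,0,0,0,4,0.1104,-0.0167,0.0833,0,0,0,4,0.1287,-0.0195,0.0911,0,0,0,4,0.1442,-0.0218,0.0968,0,0,0,4,0.1568,-0.0237,0.1007,0,0,0,4,0.1632,-0.0247,0.1025,0,0,0])

```text
clock: 26.7
position: [0.5525, 0.254, 0.2506]
ee_rot: [0.757, 0.654, 0.001, 0.0]
ft_force: [-2.8, 0.3, 6.8]
grip_width: 0.104
grasp_force: 36.0
```

Call:
step_arm(commands=[4,0.007,-0.0011,0.002,0,0,0,4,0.014,-0.0021,0.0036,0,0,0,4,0.021,-0.0032,0.005,0,0,0,4,0.028,-0.0042,0.0063,0,0,0,4,0.034,-0.0051,0.0073,0,0,0,4,0.039,-0.0058,0.008,0,0,0,4,0.042,-0.0063,0.0083,0,0,0,4,0.044,-0.0066,0.0085,0,0,0,4,0.044,-0.0066,0.0085,0,0,0,4,0.044,-0.0066,0.0085,0,0,0])

```text
clock: 27.95
position: [0.5787, 0.2499, 0.2551]
ee_rot: [0.757, 0.654, 0.001, 0.0]
ft_force: [-1.8, -0.8, 7.4]
grip_width: 0.1
grasp_force: 36.4
```

Run:
```python
from h import *
o=get_obs();d=o["position"]-[.4044,.277,.0694];a=d[0]*.9888-d[1]*.1495
v=np.array([-.2+a,.014+d[2]]);print(v,np.hypot(*v),np.arctan2(.014,-.2)-np.arctan2(v[1],v[0]),o["ft_force"],o["grasp_force"])
im=camera("top");cv2.imwrite("pics/top2.png",im[:,:,::-1])
sc=camera("scene");K,E=cam("scene")
K2,E2=cam("top")
cv2.imwrite("pics/fin.png",np.hstack([cv2.resize(im[170:310,110:250,::-1],(400,400)),cv2.resize(sc[60:220,260:420,::-1],(400,400))]))
```

```text
[-0.02356586  0.19967058] 0.20105643941170132 1.383430122619688 [-1.80755876 -0.78159774  7.44809562] 36.44176483154297
```

View pics/fin.png

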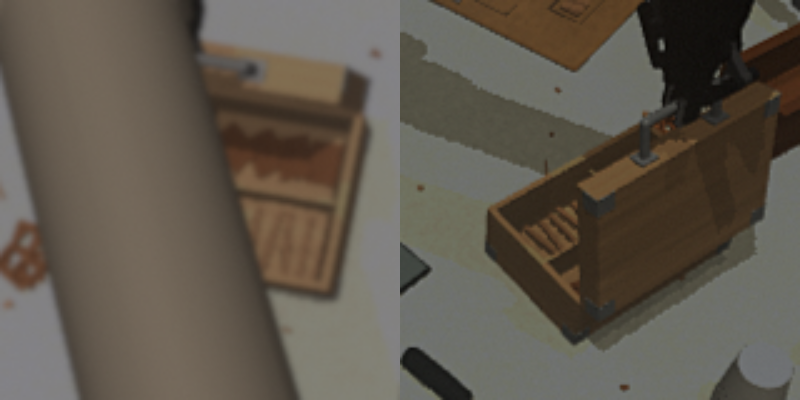

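The lid stands open near upright with the handle gripped at its bar (right panel, about (670,115)). The angle from the TCP is 1.383 rad, and the forces are small.

```bash
python3 -c "
from workcell import *
o=get_obs();print(abs(o['joint_velocities']).max());print(hand_in())"
```

```text
0.0016343168892797727
the job is handed in; nothing more can be done
None
```

Job handed in at about 28 s: both tins are stacked on the base tin, centred to about 2 mm by the wrist camera, and the lid is held still by its handle at about 1.38 rad, its balance point.

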